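Hang up the measuring jug, then hold the colour tube cap-down over the bowl

ROBOT

A 7-joint arm with a two-finger parallel gripper is mounted at the origin on the work surface. World frame = base frame: x ahead of the robot, y to its left, z up, the work surface at z = 0. Lengths are in m, angles in rad, forces in N, time in s.
With the tool pointing down it reaches from about 0.4 to 0.85 m from the base axis. Payload 6.9 kg.
Tool frame: the origin (TCP) lies on the front face of the gripper's body, between the roots of the fingers; the fingertips stand r.nose_length ahead of it and the grasp point (between the pads) lies 54 mm ahead of it (r.nose_length is the distance from the TCP to the fingertips, in m); z points along the fingers, y is the line along which they close (so a half turn about z gives the same grasp; the last joint's range is limited). The gripper opens to 85 mm and grips with 20 to 120 N. Pads are 22 mm wide; open, the fingers measure 114 mm over their backs; the gripper's body (76 mm by 85 mm) begins 54 mm behind the grasp point. The pads swing forward as they close: fully open they stand 13 mm farther back than shut.
Start: joints at [-1.032, 0.507, -0.238, 1.5, 0.126, 1.149, -0.155], TCP at [0.263, 0.567, 0.304] pointing down, gripper open.
Joint ranges: [-3.08, 3.08], [-0.24, 2.05], [-1.43, 1.35], [0, 2.5], [-1.52, 4.66], [0.17, 1.96], [-2.89, 2.89]. Speed limits (rad/s): [2.39, 2.39, 3.14, 3.14, 3.14, 3.14, 3.14].

INTERFACE

Orientations are given as a unit quaternion [w, x, y, z].
In Python, from plant import r, optics gives the robot as it stands. Calls block until the motion is done:
- r.goto(position, orientation): joint-space move of the TCP to a pose.
- r.move_straight(position, ori=None, max_speed=0.15, force_limit=None): straight line of the TCP; ori=None keeps the orientation; max_speed is the mean speed in m/s. With force_limit (N) it stops when the force on the tool has changed by that much, and returns True; else False.
- r.move_joints(angles): joint-space move.
- r.command_gripper(opening): opening from 0.0 (shut) to 1.0 (fully open); the grip force is fixed at half the most; returns when the fingers have stopped.
- r.wait(seconds).
- r.solve_ik(position, orientation): joint angles nearest the present ones, or None.
- optics.camera(name): name is "side" or "top" or "wrist"; returns the picture (384x512x3 uint8, blue, green, red); there is no depth.
- optics.camera_info(name): a dict with "fx", "fy", "cx", "cy" (pixels), "dist_coeffs" ([k1, k2, p1, p2, k3] as OpenCV has them; the pictures are not rectified), "R" (3x3) and "t" (3): a world point X has camera coordinates R X + t; the wrist camera has in their place "mount" (4x4, takes a point from camera to tool coordinates, whose origin is the TCP and whose axes are the flange's). Camera axes: x right, y down, z forward; pixel columns grow to the right and rows downward; lengths in m; the calibration is good to about 2 mm. A picture is of the moment at which its call begins: read the wrist's pose just before it. camera_info takes no time and is no camera call.
A pose or a line that the arm cannot do raises r.IKError and nothing moves.
- r.job_done(): hands the job in; it is judged then, once.
Readings, each from a call of its own:
- r.read_time_s(): time.
- r.read_joints(): joint angles.
- r.read_qvel(): joint speeds.
- r.read_joint_torque(): joint torques, N m.
- r.read_tcp_pos(): TCP position.
- r.read_tool_rot(): TCP orientation.
- r.read_wrist_force(): force on the tool from outside, world axes, zero at the start.
- r.read_torque(): the same for the moment, N m.
- r.read_opening(): opening from 0.0 (shut) to 1.0 (fully open).
- r.read_gripper_force(): force on a finger pad.
Only numpy, scipy, OpenCV 4.12 (cv2) and the standard library are available. Lean on these libraries where they do the work, as an engineer would, in place of code of your own. Each camera call takes 0.05 s, during which the arm holds its last target. There are 200 camera calls.

TASK

Help me mix a hair colour in the green bowl on the scales: I am done measuring with the blue jug, so hang it up by its handle on the free hook of the drip rail and let go of it. Then draw the violet colour tube out of its pocket in the tilted rack, turn it upright with the cap pointing straight down and hold it still just above the bowl without touching it, so that I can unscrew the cap and squeeze: finish while still holding it there. Leave the bowl and all the other things on the counter where they are.

Things in the scene. Friction and masses are not known exactly. Their poses are not given: they have to be found in the camera images.
- jug: loose blue plastic measuring jug, upright, 105 mm high, nearly a cylinder: outer diameter 59 mm at the foot, 62 mm at the rim, wall 3 mm, about 0.1 kg. Origin: centre of its underside, z up its axis; the handle stands out to its +y side, in the y-z plane. It can be gripped across the rim, along x, from above. Once let go on a hook it swings and hangs slanted, handle uppermost.
- jug_loop (a point): middle of the opening of the jug's D-shaped handle, 45 mm from the jug's axis along its +y, 60 mm above its underside; axes as the jug's. The handle is a round bar 9 mm thick; the opening is 28 mm wide (y) and 51 mm high (25.5 mm above and below this point), outer corners bevelled.
- hook_seat (a point): place on the free hook of the drip rail where a handle rests: centre line of the hook's level bar (7 mm thick), 201 mm above the counter. Axes: z up, y along the rail, x from the hook's open tip towards the rail. The bar is level from 16 mm behind (+x) to 10 mm before this point, then turns up to a tip 28 mm before it, whose top is 26 mm above it. The rail is 68 mm behind it (+x).
- tube: loose full colour tube with violet cap and band, bare aluminium ends, 165 mm long, about 0.085 kg. Origin: centre of the flat end of the cap; z runs along the tube's axis from cap to flat crimped end. Cap 24 mm long, 18 mm diameter; round body of 30 mm diameter from 34 to 114 mm along z, then flattening to the crimp, 46 mm wide along y, 4 mm thick. Centre of mass about 80 mm along z.
- tube_nozzle (a point): centre of the flat end of the violet tube's cap: same point and axes as tube. Fingers to the left and right of the body at about 80 mm along z find free room (46 mm wide empty pockets beside it); the tube is drawn out along its z, 52 mm to be free of the pocket.
- tube_rack: fixed pale grey rack, 235 mm wide (y), 170 mm deep, 77 mm high, front (-x) to the robot. Origin: centre of its footprint. Five pockets 46 mm apart in y, middle one at y = 0; tubes in the middle and two outermost, in any order. They lean 55 degrees from vertical, cap end low, to the front. A pocket, 43 mm square, hides a tube's lowest 52 mm (board under it to 65 mm; thin rest bar at 112 mm).
- tube_red: loose tube like the violet one, with red band and black cap, in another pocket; to be left there. Origin and axes as for the violet tube.
- tube_white: loose tube like the violet one, with white band and white cap, in another pocket; to be left there. Origin and axes as for the violet tube.
- bowl: loose dark green mixing bowl standing on the platform of the black scales (fixed, 170 x 135 mm, platform 24 mm above the counter). Origin: centre of its underside; outer diameter 116 mm at the rim, 52 mm high, wall 3 mm, with a small flat handle tab at rim height out to 89 mm along its +y.
- bowl_rim (a point): centre of the bowl's mouth, at rim height (76 mm above the counter)
- developer: loose white bottle with a pink band and black cap, 72 mm diameter, 208 mm high, standing at the back; leave alone. Origin: centre of its underside.
- spare_bowl: loose green bowl upside down, 116 mm diameter, 52 mm high, to the left; leave alone. Origin: centre of its rim on the counter.
- tint_brush: loose flat brush lying on the counter to the left, 205 mm long, 9 mm high; leave alone. Origin: under its ferrule, bristles to +x.
- sprayer: loose red spray bottle, 68 mm diameter, 203 mm high, to the right; leave alone. Origin: centre of its underside.
- drip_rail: fixed steel rail: 12 mm bar, 205 mm above the counter, 320 mm long along its y, on a 14 mm post at each end with a 140 mm foot along x. Origin: on the counter under the bar's middle. Two hooks stick out along -x: the free one at y = +70 mm, and one at y = -100 mm on which a small whisk hangs (fixed, 40 mm wide, 165 mm long).
There are look-alikes about, which are no part of the job. What is shaped like the tube but pink is not meant.

How it is judged:
On the way, in this order (a step that is already met when the one before it is completed fails the run):
1. the jug hangs by its handle on the free hook, let go (y of hook_seat in the frame of jug_loop between -0.018 and 0.018 m and z of hook_seat in the frame of jug_loop between -0.03 and 0.03 m and x of hook_seat in the frame of jug_loop between -0.06 and 0.06 m and height (world z) of jug above 0.04 m and contact force between the fingers and jug below 0.1 N and contact force between jug and drip_rail above 0.2 N), for 0.2 s.
2. the violet tube is drawn out of the rack and carried by the gripper (contact force between the fingers and tube above 1 N and contact force between tube and tube_rack below 0.1 N and height (world z) of tube_nozzle above 0.075 m), for 0.1 s.
At the end, for the whole second after the job is handed in: jug hanging by its handle on the free hook, not held; gripper holds the violet tube still, cap down within 23 degrees of plumb, cap end 8 to 120 mm above the bowl rim and within 40 mm of its centre from above, touching neither bowl nor rack; bowl and bystanders left where they were (all of step 1 and contact force between the fingers and tube above 1 N and linear speed of tube below 0.03 m/s and angle between tube's own z axis and vertical below 0.4 rad and horizontal distance between tube_nozzle and bowl_rim below 0.04 m and z of tube_nozzle in the frame of bowl_rim between 0.008 and 0.12 m and contact force between tube and bowl below 0.1 N and contact force between tube and tube_rack below 0.1 N); the arm keeps its last pose, push and grip.
It fails at once if the mixing bowl is pushed or tipped (30 mm) (distance of bowl from where it was at the start of the episode above 0.03 m or angle between bowl's own z axis and vertical above 0.35 rad).
It fails at once if another tube is taken out or pushed (30 mm) (distance of any of tube_red, tube_white from where it was at the start of the episode above 0.03 m).
It fails at once if something else on the counter is moved (40 mm) (distance of any of developer, spare_bowl, tint_brush, sprayer from where it was at the start of the episode above 0.04 m).
It also fails if it takes over 54 s, if anything falls off the work surface, if the arm or the gripper's body presses on something with over 40 N, if the wrist force passes 120 N, or if a joint passes its speed limit or range.

## Working session

There is one attempt and no reset: what is moved stays moved. The work goes in short steps, each a Python script; the robot and the scene stay as the last script left them, time stands still between calls to the robot, and variables do not carry over. Pictures are saved under pics/ and viewed, at most 14 in all, crops included, and the job is handed in when it is done.

```bash
ls; mkdir -p pics
python3 - <<'E'
from plant import r, optics
import cv2
for n in("top","side"):
    cv2.imwrite(f"pics/{n}0.png",optics.camera(n)); i=optics.camera_info(n); print(n,i)
print(optics.camera_info("wrist"),r.nose_length,r.read_tool_rot(),r.read_time_s())
E
```

```text
pics
top {'fx': 357.203728023618, 'fy': 357.203728023618, 'cx': 258.59582448139156, 'cy': 186.52318634324098, 'dist_coeffs': array([0.00469463, 0.        , 0.        , 0.        , 0.        ]), 'R': array([[ 0.0208154 , -0.99977427,  0.00425717],
       [-0.99546436, -0.02112066, -0.09276115],
       [ 0.09283013, -0.002307  , -0.99567929]]), 't': array([0.01057691, 0.56239574, 1.45679681])}
side {'fx': 353.81410398460156, 'fy': 353.81410398460156, 'cx': 256.6839601145793, 'cy': 189.45121693142244, 'dist_coeffs': array([-0.09503171,  0.        ,  0.        ,  0.        ,  0.        ]), 'R': array([[ 0.84811864, -0.52949189, -0.01825147],
       [-0.27464179, -0.40992869, -0.86978754],
       [ 0.45306364,  0.74269564, -0.49308876]]), 't': array([-0.45383777,  0.30483563,  0.89924493])}
{'fx': 320.5873520065678, 'fy': 320.5873520065678, 'cx': 258.393126265978, 'cy': 189.1191269012611, 'dist_coeffs': array([-0.08000843,  0.        ,  0.        ,  0.        ,  0.        ]), 'mount': array([[ 2.14964465e-04, -9.52950074e-01, -3.03127219e-01,
         7.72112594e-02],
       [ 9.99999616e-01, -5.26378222e-05,  8.74634749e-04,
         6.42562257e-04],
       [-8.49439205e-04, -3.03127291e-01,  9.52949697e-01,
        -6.93361108e-02],
       [ 0.00000000e+00,  0.00000000e+00,  0.00000000e+00,
         1.00000000e+00]])} 0.0726 [-1.60995970e-04  2.15203240e-01  9.76568970e-01 -7.65267336e-04] 0.1
```

View pics/top0.png

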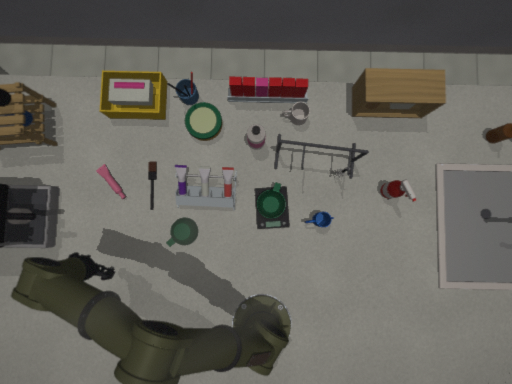

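View pics/side0.png

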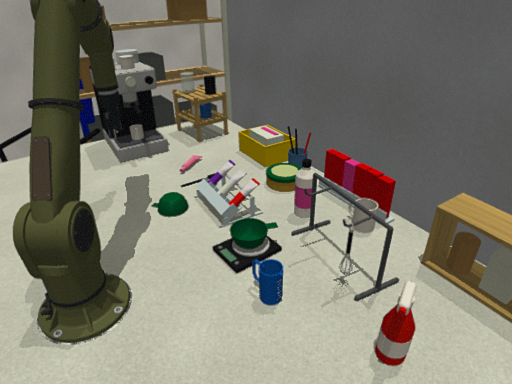

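The top view shows the jug at (321,219) with its handle pointing left to (306,221). The green bowl on the scales is at (271,204), and the rack holds violet (182,180), white (205,183) and red (228,183) tubes. The rail is at (275–368,140–175) with the whisk at about (340,170).

Tube candidates are the violet one in the leftmost pocket at (182,180) and the pink one lying at (112,182). The violet one in the rack fits the description. The blue brush cup at (186,92) has no handle, so it isn't the jug. I'll confirm both in a crop.

Run:
```python
import cv2,numpy as np
t=cv2.imread("pics/top0.png"); s=cv2.imread("pics/side0.png")
a=cv2.resize(t[125:235,160:360],None,fx=4,fy=4,interpolation=cv2.INTER_CUBIC)
cv2.imwrite("pics/c1.png",a)
b=cv2.resize(s[150:300,190:390],None,fx=4,fy=4,interpolation=cv2.INTER_CUBIC)
cv2.imwrite("pics/c2.png",b)
```

```text
(no output)
```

View pics/c1.png

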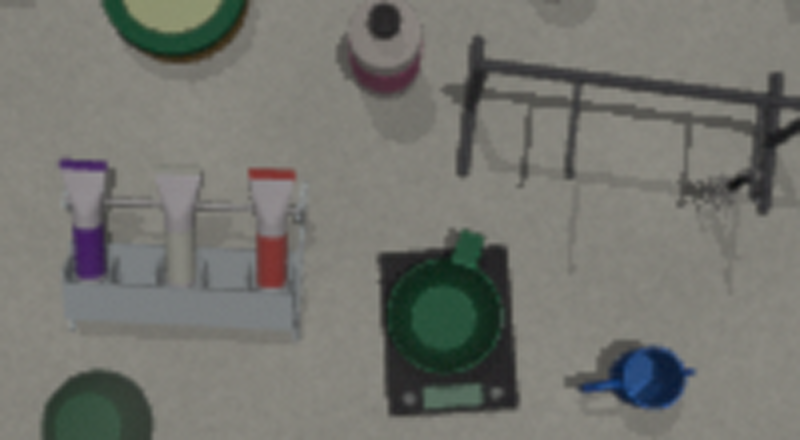

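View pics/c2.png

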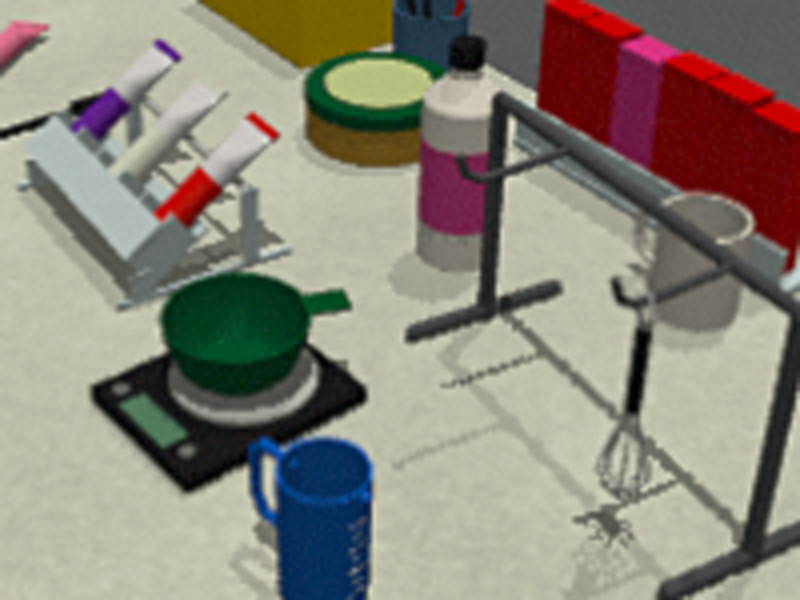

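The crops confirm the violet tube (violet band and violet end) in the left pocket, at crop (88,250). The free hook is the left one: it leaves the rail at full top pixel (303.8,145.5) and its tip is at (302.5,169), or (305.5,190) in the side view. The thin lines next to it are shadows.

```bash
cat > h.py <<'E'
import numpy as np, cv2
from scipy.spatial.transform import Rotation as Ro
from plant import r, optics
def cam(n):
    i=optics.camera_info(n); K=np.array([[i["fx"],0,i["cx"]],[0,i["fy"],i["cy"]],[0,0,1]])
    if n=="wrist":
        T=np.eye(4); q=r.read_tool_rot(); T[:3,:3]=Ro.from_quat(np.r_[q[1:],q[0]]).as_matrix(); T[:3,3]=r.read_tcp_pos()
        M=np.linalg.inv(T@i["mount"]); return K,i["dist_coeffs"],M[:3,:3],M[:3,3]
    return K,i["dist_coeffs"],np.array(i["R"]),np.array(i["t"])
def ray(c,uv):
    K,d,R,t=c; p=cv2.undistortPoints(np.array(uv,float).reshape(-1,1,2),K,d).reshape(-1,2)
    D=np.c_[p,np.ones(len(p))]@R; return -R.T@t, D
def onz(c,uv,z):
    o,D=ray(c,uv); return o+D*((z-o[2])/D[:,2])[:,None]
def proj(c,X):
    return cv2.projectPoints(np.array(X,float).reshape(-1,1,3),cv2.Rodrigues(c[2])[0],c[3],c[0],c[1])[0].reshape(-1,2)
def tri(ca,ua,cb,ub):
    A=[];b=[]
    for c,u in((ca,ua),(cb,ub)):
        o,D=ray(c,[u]); d=D[0]/np.linalg.norm(D[0]); P=np.eye(3)-np.outer(d,d); A.append(P); b.append(P@o)
    X,res,_,_=np.linalg.lstsq(np.vstack(A),np.hstack(b),rcond=None); return X,np.sqrt(res)
def quat(x,y,z):
    q=Ro.from_matrix(np.c_[x,y,z]).as_quat(); return np.r_[q[3],q[:3]]
E
python3 - <<'E'
from h import *
np.set_printoptions(precision=4,suppress=True)
T,S=cam("top"),cam("side")
t=cv2.imread("pics/top0.png"); hsv=cv2.cvtColor(t,cv2.COLOR_BGR2HSV)
def comp(lo,hi,box):
    m=cv2.inRange(hsv,lo,hi); x0,y0,x1,y1=box; k=np.zeros_like(m); k[y0:y1,x0:x1]=m[y0:y1,x0:x1]
    ys,xs=np.nonzero(k); return np.c_[xs,ys]
p=comp((100,90,30),(125,255,255),(298,205,340,232)); print("jug mask",p.min(0),p.max(0),len(p))
print("jug rim",onz(T,[(160+648/4,125+377/4)],.105),"handle",onz(T,[(160+585/4,125+386/4)],.09))
g=comp((65,60,10),(95,255,255),(250,180,295,226)); print("bowl",g.min(0),g.max(0)); print(onz(T,[(160+445/4,125+315/4)],.076))
e=onz(T,[(279.5,141.2),(303.8,145.5),(359,151)],.205); print("rail",e, "hooktip",onz(T,[(302.5,169)],.22))
print("tri tip",tri(T,(302.5,169),S,(305.5,190)),"tri rail-hook",tri(T,(303.8,145.5),S,(331.5,187.5)))
for c,b in(("violet",(170,160,192,200)),("red",(217,160,240,200))):
    h=((125,80,40),(150,255,255)) if c=="violet" else ((0,120,40),(8,255,255))
    q=comp(*h,b); n,l,st,ce=cv2.connectedComponentsWithStats(np.uint8(cv2.inRange(hsv,*h)[b[1]:b[3],b[0]:b[2]])); print(c,st[1:],ce[1:]+b[:2])
print("rack front corners z~.05",onz(T,[(160+66/4,125+328/4),(160+298/4,125+338/4)],.0))
E
```

```text
jug mask [306 212] [332 226] 250
jug rim [[ 0.4318 -0.2272  0.105 ]] handle [[ 0.4218 -0.1679  0.09  ]]
bowl [257 183] [285 218]
[[ 0.4894 -0.0295  0.076 ]]
rail [[ 0.7151 -0.0509  0.205 ]
 [ 0.7009 -0.1408  0.205 ]
 [ 0.6847 -0.3444  0.205 ]] hooktip [[ 0.6111 -0.1349  0.22  ]]
tri tip (array([ 0.6119, -0.1355,  0.2192]), array([0.0012])) tri rail-hook (array([ 0.7027, -0.142 ,  0.2017]), array([0.0019]))
violet [[ 5  5 11  3 25]
 [ 8 22  8 13 89]] [[180.36   165.76  ]
 [181.9326 187.7416]]
red [[ 6  8 10  2 15]
 [ 8 25  6 12 69]] [[228.3333 168.3333]
 [227.5217 190.2609]]
rack front corners z~.05 [[0.4709 0.365  0.    ]
 [0.4655 0.1215 0.    ]]
```

```bash
cat >> h.py <<'E'
def dwn(yaw,flip=1): # tool down, tool y along yaw direction
    c,s=np.cos(yaw)*flip,np.sin(yaw)*flip; return quat([-s,c,0],[c,s,0],[0,0,-1])
A=np.deg2rad(-5.5); SEAT=np.array([.634,-.1345,.201]); HX=np.array([np.cos(A),np.sin(A),0]); HY=np.array([-np.sin(A),np.cos(A),0])
def hang(dx,loopz): # TCP for jug with loop at seat+dx, height loopz rel. seat
    p=SEAT+dx*HX-.045*HY; p[2]=SEAT[2]+loopz-.060+.139; return p
RY=np.deg2rad(-1.6); RX=np.array([np.cos(RY),np.sin(RY),0]); RYv=np.array([-np.sin(RY),np.cos(RY),0]); Z=np.array([0,0,1.])
TZ=np.sin(np.deg2rad(55))*RX+np.cos(np.deg2rad(55))*Z
def pitch(deg,yaw=RY,flip=1): # tool z: deg below horizontal, ahead along yaw
    x=np.array([np.cos(yaw),np.sin(yaw),0]); y=np.array([-np.sin(yaw),np.cos(yaw),0])*flip; a=np.deg2rad(deg)
    z=np.cos(a)*x-np.sin(a)*Z; return quat(np.cross(y,z),y,z),z
E
python3 - <<'E'
from h import *
np.set_printoptions(precision=2,suppress=True)
for f in(1,-1):
    j=np.deg2rad(9.6)
    for n,p,q in(("above",[.432,-.227,.30],dwn(j,f)),("grasp",[.432,-.227,.139],dwn(j,f)),("pre",hang(-.07,.011),dwn(A,f)),("hang",hang(-.002,-.022),dwn(A,f))): print(f,n,r.solve_ik(p,q))
for f in(1,-1):
  for off in(0,15,25,35):
    G=np.array([.54,.335,.13]); q,z=pitch(55+off,RY,f); q2,z2=pitch(off,RY,f)
    print(f,off,r.solve_ik(G-.054*z,q),r.solve_ik(G+.1*TZ-.054*z,q))
    for yw in(-.6,0,.6):
        q2,z2=pitch(off,yw,f); print("   fin",yw,r.solve_ik(np.array([.489,-.03,.076+.045+.08])-.054*z2,q2))
E
```

```text
1 above [-0.04  0.35  0.66  1.86 -0.25  1.01  0.89]
1 grasp [ 0.07  0.57  0.54  2.07 -0.5   0.63  1.12]
1 pre [ 0.01  0.48  0.39  1.63 -0.2   1.07  0.36]
1 hang [ 0.04  0.6   0.34  1.49 -0.22  1.08  0.34]
-1 above [-0.31  0.51  1.15  1.87 -0.52  1.11 -1.93]
-1 grasp [-0.23  0.82  1.15  2.07 -0.97  0.94 -1.5 ]
-1 pre [-0.37  0.7   1.15  1.64 -0.67  1.25 -2.32]
-1 hang [-0.31  0.84  1.15  1.5  -0.78  1.31 -2.32]
1 0 [-1.07  0.56  0.35  2.09  1.25  0.27 -0.45] [-0.78  0.52  0.1   1.88  0.93  0.43  0.03]
   fin -0.6 None
   fin 0 None
   fin 0.6 None
1 15 [-0.67  0.53 -0.08  1.9   0.58  0.52  0.33] [-0.53  0.55 -0.16  1.67  0.47  0.71  0.57]
   fin -0.6 None
   fin 0 None
   fin 0.6 None
1 25 [-0.52  0.57 -0.21  1.77  0.35  0.71  0.6 ] [-0.44  0.61 -0.24  1.51  0.3   0.92  0.75]
   fin -0.6 None
   fin 0 None
   fin 0.6 None
1 35 [-0.42  0.64 -0.28  1.63  0.21  0.91  0.76] [-0.38  0.69 -0.28  1.35  0.2   1.14  0.86]
   fin -0.6 None
   fin 0 None
   fin 0.6 None
-1 0 [-1.41  0.74  0.94  2.1  -1.17  0.18 -1.23] [-1.19  0.63  0.77  1.89 -0.23  0.26 -2.03]
   fin -0.6 None
   fin 0 None
   fin 0.6 None
-1 15 [-1.09  0.6   0.58  1.91 -0.25  0.44 -2.03] [-0.97  0.61  0.57  1.67 -0.22  0.64 -1.98]
   fin -0.6 None
   fin 0 None
   fin 0.6 None
-1 25 [-0.96  0.62  0.49  1.77 -0.29  0.68 -1.95] [-0.86  0.65  0.5   1.52 -0.27  0.9  -1.91]
   fin -0.6 None
   fin 0 None
   fin 0.6 None
-1 35 [-0.86  0.67  0.45  1.63 -0.35  0.92 -1.87] [-0.77  0.72  0.48  1.35 -0.34  1.15 -1.85]
   fin -0.6 None
   fin 0 None
   fin 0.6 None
```

Run:
```python
from h import *
np.set_printoptions(precision=2,suppress=True)
k=0
for p in(0,15,25,35,40,45,50):
  for hgt in(.03,.07,.105):
    ok=[]
    for f in(1,-1):
      for yw in np.arange(-180,180,20):
        q2,z2=pitch(p,np.deg2rad(yw),f); s=r.solve_ik(np.array([.489,-.03,.076+hgt+.08])-.054*z2,q2)
        if s is not None: ok.append((f,int(yw))); last=s
    print(p,hgt,ok, last if ok else "")
```

```text
0 0.03 [(1, -140), (1, -120), (1, -100), (1, -80), (1, -60), (1, 60), (1, 80), (1, 100), (1, 120), (-1, -140), (-1, -120), (-1, -100), (-1, -80), (-1, -60), (-1, 60), (-1, 80), (-1, 100), (-1, 120)] [ 0.58  1.13 -0.3   1.42 -0.62  1.93  1.  ]
0 0.07 [(1, -140), (1, -120), (1, -100), (1, -80), (1, -60), (1, 60), (1, 80), (1, 100), (1, 120), (-1, -140), (-1, -120), (-1, -100), (-1, -80), (-1, -60), (-1, 60), (-1, 80), (-1, 100), (-1, 120)] [ 0.58  1.07 -0.3   1.43 -0.65  1.96  0.97]
0 0.105 [(1, -140), (1, -120), (1, -100), (1, -80), (1, -60), (1, 60), (1, 80), (1, 100), (1, 120), (-1, -140), (-1, -120), (-1, -100), (-1, -80), (-1, -60), (-1, 60), (-1, 80), (-1, 100), (-1, 120)] [ 0.64  1.04 -0.42  1.43 -0.64  1.95  0.87]
15 0.03 [(1, -140), (1, -120), (1, -100), (1, -80), (1, -60), (1, 60), (1, 80), (1, 100), (1, 120), (1, 140), (-1, -140), (-1, -120), (-1, -100), (-1, -80), (-1, -60), (-1, 60), (-1, 80), (-1, 100), (-1, 120), (-1, 140)] [ 0.57  1.12 -0.63  1.27 -0.23  1.94  0.81]
15 0.07 [(1, -140), (1, -120), (1, -100), (1, -80), (1, -60), (1, 60), (1, 80), (1, 100), (1, 120), (1, 1
[... 5123 characters left out ...]
(1, 120), (1, 140), (1, 160), (-1, -180), (-1, -160), (-1, -140), (-1, -120), (-1, -100), (-1, -80), (-1, -60), (-1, -40), (-1, -20), (-1, 0), (-1, 20), (-1, 40), (-1, 60), (-1, 80), (-1, 100), (-1, 120), (-1, 140), (-1, 160)] [ 0.22  0.71 -0.19  1.4  -0.08  1.71  1.27]
50 0.105 [(1, -180), (1, -160), (1, -140), (1, -120), (1, -100), (1, -80), (1, -60), (1, -40), (1, -20), (1, 0), (1, 20), (1, 40), (1, 60), (1, 80), (1, 100), (1, 120), (1, 140), (1, 160), (-1, -180), (-1, -160), (-1, -140), (-1, -120), (-1, -100), (-1, -80), (-1, -60), (-1, -40), (-1, -20), (-1, 0), (-1, 20), (-1, 40), (-1, 60), (-1, 80), (-1, 100), (-1, 120), (-1, 140), (-1, 160)] [ 0.21  0.68 -0.18  1.36 -0.09  1.78  1.27]
```

Run:
```python
from h import *
np.set_printoptions(precision=4,suppress=True)
r.goto([.432,-.227,.30],dwn(np.deg2rad(9.6)))
c=cam("wrist"); im=optics.camera("wrist"); cv2.imwrite("pics/w1.png",im)
m=cv2.inRange(cv2.cvtColor(im,cv2.COLOR_BGR2HSV),(100,90,30),(125,255,255)); ys,xs=np.nonzero(m); print(xs.min(),xs.max(),ys.min(),ys.max())
print(proj(c,[[.432,-.227,.105],[.4245,-.1826,.09],SEAT]),r.read_tcp_pos(),r.read_time_s())
```

```text
6 489 104 380
[[256.6501 183.367 ]
 [256.7757 128.4934]
 [613.4591 138.6177]] [ 0.4325 -0.2263  0.2999] 3.0083
```

View pics/w1.png

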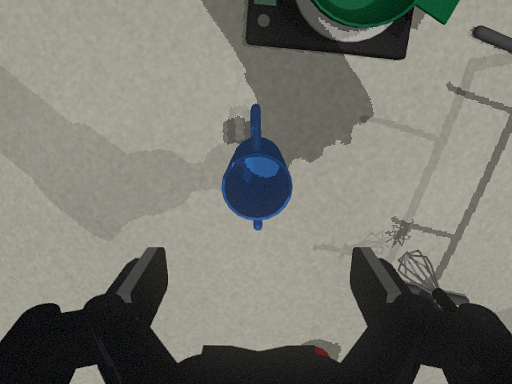

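The wrist view shows the jug rim centred at (257,185) against a predicted (257,183), with the handle straight up at (256,105–140). The pose is good to about 2 mm, so I'll grasp it.

Run:
```python
from h import *
np.set_printoptions(precision=4,suppress=True)
q=dwn(np.deg2rad(9.6))
print(r.move_straight([.432,-.2275,.139],q,max_speed=.2,force_limit=15)); r.command_gripper(0.0)
print("open",r.read_opening(),r.read_gripper_force())
r.move_straight([.432,-.2275,.291],q,max_speed=.2)
r.move_straight(hang(-.075,.011),dwn(A),max_speed=.2)
print("open",r.read_opening(),r.read_tcp_pos(),hang(-.075,.011),r.read_time_s())
c=cam("wrist"); im=optics.camera("wrist"); cv2.imwrite("pics/w2.png",im)
jl=r.read_tcp_pos()+.045*HY; jl[2]-=.139-.060
print("loop,tip,bend,seat,railend",proj(c,[jl,SEAT-.028*HX+[0,0,.024],SEAT-.01*HX,SEAT,SEAT+.068*HX+[0,0,.004]]))
```

```text
False
open 0.6952842798438259 63.516050681937486
open 0.6936521114666068 [ 0.5538 -0.1729  0.2903] [ 0.555  -0.1721  0.291 ] 6.0667
loop,tip,bend,seat,railend [[256.9274 161.7945]
 [367.808  166.1216]
 [387.3557 155.1793]
 [406.3747 155.332 ]
 [532.0828 158.5759]]
```

View pics/w2.png

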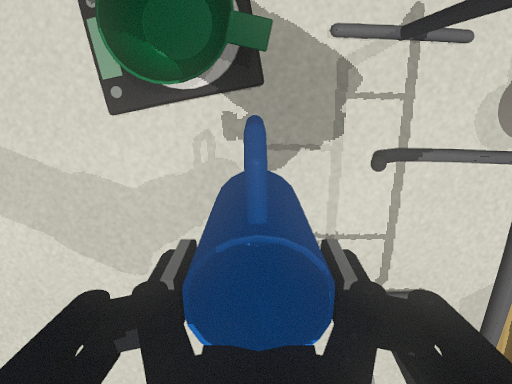

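The view shows the hook tip at (378,162) and its bar along row 155, both within about 2 mm of the prediction. The handle at (256,120–220) is lined up with it, so I'll insert.

Run:
```python
from h import *
np.set_printoptions(precision=4,suppress=True)
print(r.move_straight(hang(-.003,.011),dwn(A),max_speed=.1,force_limit=12),r.read_tcp_pos(),hang(-.003,.011))
print(r.move_straight(hang(-.003,-.023),dwn(A),max_speed=.05,force_limit=6),r.read_tcp_pos(),hang(-.003,-.022),r.read_wrist_force(),r.read_time_s())
im=optics.camera("side"); cv2.imwrite("pics/s3.png",cv2.resize(im[150:300,240:440],None,fx=4,fy=4,interpolation=cv2.INTER_CUBIC))
```

```text
False [ 0.6261 -0.1793  0.2911] [ 0.6267 -0.179   0.291 ]
True [ 0.627  -0.1787  0.2581] [ 0.6267 -0.179   0.258 ] [2.8365 0.3533 1.9769] 7.6167
```

View pics/s3.png

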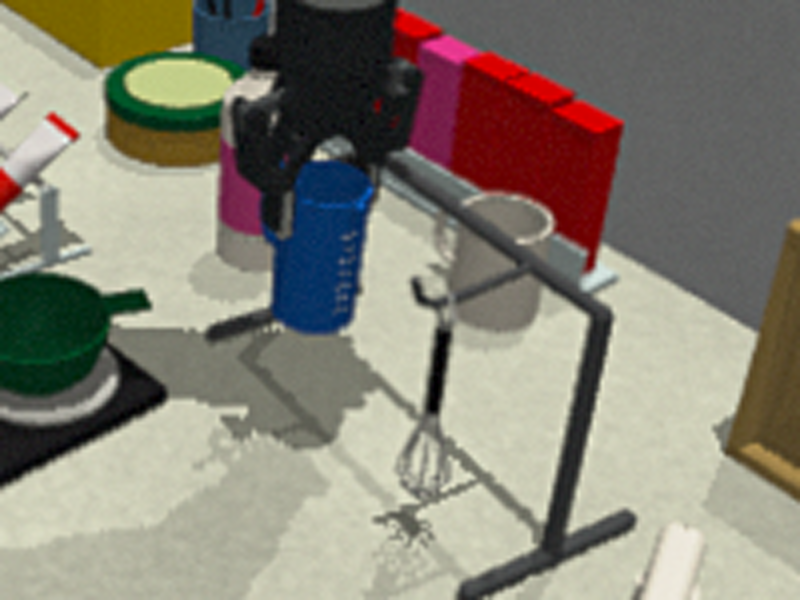

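The jug is on the rail in front of the hook, and contact came at exactly the expected height. I'll release it.

Run:
```python
from h import *
np.set_printoptions(precision=4,suppress=True)
r.command_gripper(0.87); r.wait(.6)
p=r.read_tcp_pos(); print(r.read_opening(),r.read_gripper_force(),p)
r.move_straight([p[0],p[1],.36],dwn(A),max_speed=.15)
p[2]=.38; p=p+[-.12,.1,0]; r.move_straight(p,dwn(A),max_speed=.25); r.wait(.2); print(r.read_time_s())
im=optics.camera("side"); a=cv2.resize(im[150:300,240:390],None,fx=3,fy=3); t=optics.camera("top");b=cv2.resize(t[125:235,200:310],None,fx=3,fy=3)
cv2.imwrite("pics/s4.png",np.hstack([a,cv2.copyMakeBorder(b,0,a.shape[0]-b.shape[0],0,0,0)]))
```

```text
0.8673900857456868 0.0 [ 0.6261 -0.1785  0.2577]
10.3833
```

View pics/s4.png

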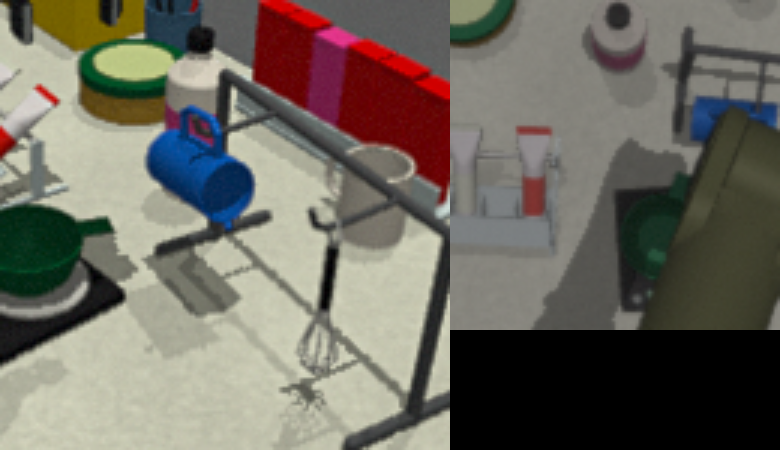

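The jug hangs by its handle on the free hook, slanted, at crop (200,165). Next I'll locate the violet tube by triangulating its band and its crimp stripe from the first two pictures.

Run:
```python
from h import *
np.set_printoptions(precision=4,suppress=True)
T,S=cam("top"),cam("side"); P={}
for n,box in(("top",(170,160,195,200)),("side",(200,150,245,195))):
    im=cv2.imread(f"pics/{n}0.png"); m=cv2.inRange(cv2.cvtColor(im,cv2.COLOR_BGR2HSV),(125,80,40),(150,255,255))
    x0,y0,x1,y1=box; _,_,st,ce=cv2.connectedComponentsWithStats(m[y0:y1,x0:x1]); o=np.argsort(-st[1:,4])[:2]+1
    P[n]=ce[o]+[x0,y0]; print(n,st[o],P[n])
b,_=tri(T,P["top"][0],S,P["side"][0]); e,_=tri(T,P["top"][1],S,P["side"][1]); d=e-b
print("band",b,_,"end",e,"len",np.linalg.norm(d),d/np.linalg.norm(d),"expected",TZ)
n0=e-.163*TZ; print("nozzle by end",n0,"grasp",n0+.08*TZ, "band along z",(b-n0)@TZ, "off",(b-n0)-((b-n0)@TZ)*TZ)
```

```text
top [[ 8 22  8 13 89]
 [ 5  5 11  3 25]] [[181.9326 187.7416]
 [180.36   165.76  ]]
side [[ 8 22 14 13 94]
 [29 10  6  5 12]] [[215.0106 177.9468]
 [231.1667 161.9167]]
band [0.5493 0.3288 0.0726] [0.0008] end [0.6278 0.33   0.1195] len 0.09140539692669383 [0.8584 0.0139 0.5128] expected [ 0.8188 -0.0229  0.5736]
nozzle by end [0.4943 0.3338 0.026 ] grasp [0.5598 0.3319 0.0719] band along z 0.07189664150978758 off [-0.0039 -0.0034  0.0054]
```

```bash
cat >> h.py <<'E'
G=np.array([.558,.332,.073]); OFF=25
B=np.array([.489,-.030,.076])
def fin(yw,f,hgt,p=OFF):
    q,z=pitch(p,np.deg2rad(yw),f); return B+[0,0,hgt+.08]-.054*z,q
E
python3 - <<'E'
from h import *
np.set_printoptions(precision=2,suppress=True)
for f in(1,-1):
    q,z=pitch(55+OFF,np.deg2rad(-.5),f); print(f,"pre",r.solve_ik(G-.2*z,q),"gr",r.solve_ik(G-.054*z,q),"out",r.solve_ik(G+.11*TZ-.054*z,q))
    for yw in(-100,-80,-65,-60,60,65,80,100): print("  ",yw,r.solve_ik(*fin(yw,f,.06)))
E
```

```text
1 pre [-0.91  0.49  0.39  1.69 -0.11  0.85  1.06] gr [-0.79  0.68  0.27  1.79 -0.13  0.55  1.07] out [-0.68  0.69  0.25  1.51 -0.1   0.8   1.12]
   -100 [-1.01  0.94  0.91  1.8   0.37  1.17 -0.57]
   -80 [-1.16  0.87  0.94  2.05  0.61  0.84 -0.66]
   -65 [-1.26  0.84  1.    2.25  0.94  0.57 -0.88]
   -60 [-1.3   0.86  1.05  2.32  1.12  0.47 -1.  ]
   60 [ 0.1   0.83  0.95  2.23 -1.34  1.84 -1.72]
   65 [ 0.09  0.85  0.95  2.16 -1.29  1.87 -1.72]
   80 [ 0.16  0.82  0.75  1.96 -1.14  1.83 -1.77]
   100 [ 0.2   0.84  0.55  1.71 -0.93  1.86 -1.82]
-1 pre [-1.24  0.66  1.02  1.69 -0.6   0.97 -1.63] gr [-1.12  0.84  0.87  1.79 -0.83  0.74 -1.44] out [-1.02  0.87  0.95  1.52 -0.76  0.97 -1.49]
   -100 [-0.48  0.74 -0.05  1.79  0.79  1.58  2.01]
   -80 [-0.2   0.72 -0.63  2.04  1.1   1.71  1.8 ]
   -65 [-0.24  0.66 -0.63  2.24  1.26  1.59  1.78]
   -60 [-0.65  0.57 -0.04  2.31  1.31  1.21  1.84]
   60 [ 0.41  0.64  0.39  2.22 -1.32  1.43  1.3 ]
   65 [ 0.4   0.66  0.4   2.15 -1.25  1.47  1.28]
   80 [ 0.37  0.72  0.38  1.96 -1.08  1.59  1.24]
   100 [ 0.31  0.8   0.34  1.71 -0.88  1.75  1.23]
```

Run:
```python
from h import *
np.set_printoptions(precision=4,suppress=True)
q,z=pitch(55+OFF,np.deg2rad(-.5),1); r.goto(G-.21*z,q); r.command_gripper(.75)
c=cam("wrist"); im=optics.camera("wrist"); cv2.imwrite("pics/w5.png",im)
n0=G-.08*TZ; print(proj(c,[G,n0+.052*TZ,n0+.165*TZ]),r.read_tcp_pos(),r.read_joints(),r.read_time_s())
```

```text
[[258.5696 175.9326]
 [258.9931 145.7752]
 [257.2211 271.9527]] [0.5219 0.3317 0.28  ] [-0.915   0.4795  0.4019  1.6789 -0.1131  0.8713  1.0597] 12.3583
```

View pics/w5.png

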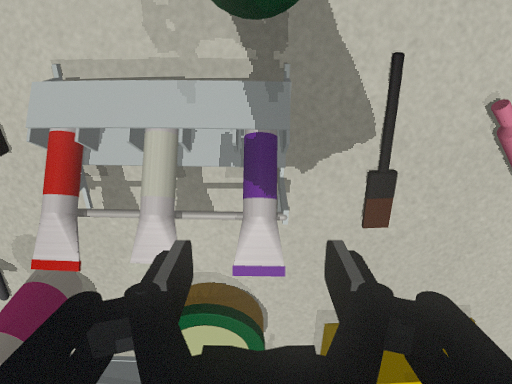

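The violet tube lies at column 260 (predicted 258.5), with its crimp end at row 271 (predicted 272), so a 1 mm correction in y is enough. The fingers have free room on both sides.

Run:
```python
from h import *
np.set_printoptions(precision=4,suppress=True)
q,z=pitch(55+OFF,np.deg2rad(-.5),1); g=G+[0,.001,0]+.006*TZ
print(r.move_straight(g-.054*z,q,max_speed=.15,force_limit=10),r.read_tcp_pos(),g-.054*z)
r.command_gripper(0.); print("open",r.read_opening(),r.read_gripper_force(),r.read_wrist_force())
t=np.array([.8192,-.007,.5736])
print(r.move_straight(g+.10*t-.054*z,q,max_speed=.1,force_limit=25),r.read_tcp_pos(),r.read_opening(),r.read_gripper_force(),r.read_time_s())
c=cam("wrist"); im=optics.camera("wrist"); cv2.imwrite("pics/w6.png",im)
print(proj(c,[g+.014*t,g+.1*t]))
```

```text
False [0.5539 0.3332 0.1306] [0.5535 0.3329 0.1296]
open 0.3313600774336547 58.67820918560028 [-2.2999  0.7661  6.2725]
True [0.5721 0.3328 0.1439] 0.33019176468863015 64.8593095690012 14.4333
[[257.719  250.9731]
 [257.2289 448.808 ]]
```

View pics/w6.png

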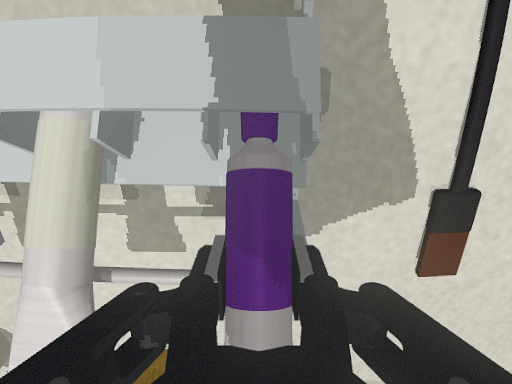

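The draw stopped after 22 mm on force. The tube is gripped and its cap is already visible at (258,125). The fingertips reach below the tube axis, so they are most likely catching the rest bar under it. I'll back off a little, lift and steepen the tube about its cap end, and then go on drawing.

Run:
```python
from h import *
np.set_printoptions(precision=4,suppress=True)
t=np.array([.8192,-.007,.5736]); n=np.array([-.5736,0,.8192])
print("F",r.read_wrist_force())
q,z=pitch(80,np.deg2rad(-.5),1); p=r.read_tcp_pos()-.003*t
r.move_straight(p,q,max_speed=.05); print("F",r.read_wrist_force())
noz=p+.054*z-.086*t
R=Ro.from_rotvec([0,-np.deg2rad(5),0]).as_matrix(); t2=R@t; q2,z2=pitch(75,np.deg2rad(-.5),1)
g2=noz+.004*n+.086*t2
print(r.move_straight(g2-.054*z2,q2,max_speed=.04,force_limit=20),"F",r.read_wrist_force())
print(r.move_straight(g2+.095*t-.054*z2,q2,max_speed=.08,force_limit=18),"F",r.read_wrist_force())
print(r.read_tcp_pos(),g2+.095*t-.054*z2,r.read_opening(),r.read_gripper_force(),r.read_time_s())
```

```text
F [-2.8884 -0.7088  1.5958]
F [ 0.0066 -0.4518  0.185 ]
False F [-0.0786 -0.3301 -1.0281]
False F [-0.4738 -0.0209 -1.227 ]
[0.6353 0.3323 0.2041] [0.6358 0.3321 0.2046] 0.3347790646068918 62.72348999977112 16.575
```

The tube is out: the force fits its weight alone. I'll raise it, turn it upright and bring it over the bowl.

Run:
```python
from h import *
np.set_printoptions(precision=4,suppress=True)
p=r.read_tcp_pos(); r.move_straight(p+[-.06,0,.12],max_speed=.2)
for yw in(-90,-100,-80):
    a,q=fin(yw,1,.14)
    s=r.solve_ik(a+[0,0,.006],q); print(yw,s)
    if s is not None: break
print(r.read_joints()); r.goto(a+[0,0,.006],q)
print(r.read_tcp_pos(),r.read_opening(),r.read_gripper_force(),r.read_time_s())
im=optics.camera("side"); cv2.imwrite("pics/s7.png",cv2.resize(im[100:300,150:350],None,fx=3,fy=3,interpolation=cv2.INTER_CUBIC))
z=pitch(OFF,np.deg2rad(yw),1)[1]; g=r.read_tcp_pos()+.054*z
print("side proj crop noz,grip,end,rim",(proj(cam("side"),[g-[0,0,.086],g,g+[0,0,.079],B])-[150,100])*3)
```

```text
-90 [-1.1778  0.8577  1.1318  1.8614  0.4123  1.0829 -0.3804]
[-0.8964  0.4891  0.4344  1.5559 -0.0832  0.9113  1.0755]
[0.4894 0.0193 0.3243] 0.3324768355778413 62.747089862823486 18.8
side proj crop noz,grip,end,rim [[291.2673 263.0768]
 [288.2512 179.3493]
 [285.2787  95.8896]
 [295.462  384.9877]]
```

View pics/s7.png

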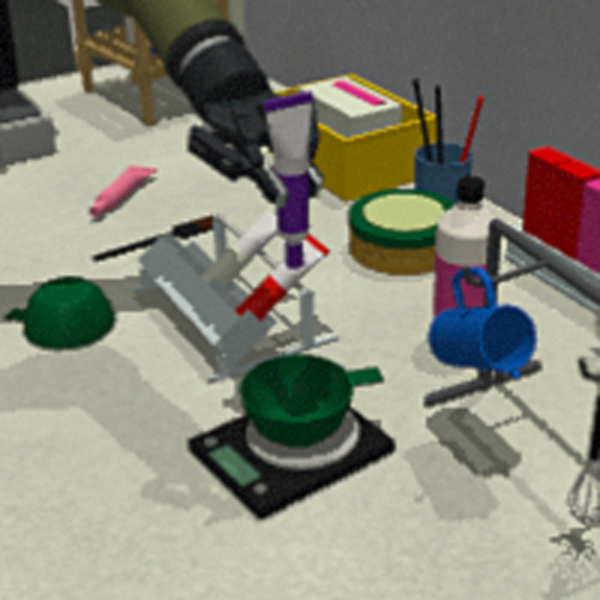

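The tube is upright, with the cap end at (294,267) against a predicted (291,263). The bowl mouth is centred at (297,385) against a predicted (295,385). The jug still hangs and the other tubes are in place. I'll lower the tube straight down, check it and hand in.

Run:
```python
from h import *
np.set_printoptions(precision=4,suppress=True)
a,q=fin(-90,1,.05); print(r.move_straight(a+[0,0,.006],q,max_speed=.1,force_limit=15)); r.wait(.5)
im=optics.camera("side"); hsv=cv2.cvtColor(im,cv2.COLOR_BGR2HSV); m=cv2.inRange(hsv,(125,80,40),(150,255,255))[100:300,150:350]
ys,xs=np.nonzero(m[:,80:115]); k=ys.argmax(); print("nozzle px side",(xs[ys>=ys.max()-1].mean()+230,ys.max()+100),"pred",proj(cam("side"),[r.read_tcp_pos()+.054*pitch(OFF,np.deg2rad(-90),1)[1]-[0,0,.086],B]))
print(r.read_tcp_pos(),a,r.read_gripper_force(),r.read_wrist_force(),r.read_time_s())
cv2.imwrite("pics/s8.png",cv2.resize(im[130:250,200:350],None,fx=3,fy=3))
```

```text
False
nozzle px side (np.float64(248.72727272727272), np.int64(215)) pred [[247.9727 214.4328]
 [248.4873 228.3292]]
[0.489  0.0189 0.2348] [0.489  0.0189 0.2288] 62.74605989456177 [ 0.0783 -0.6627 -0.175 ] 20.45
```

View pics/s8.png

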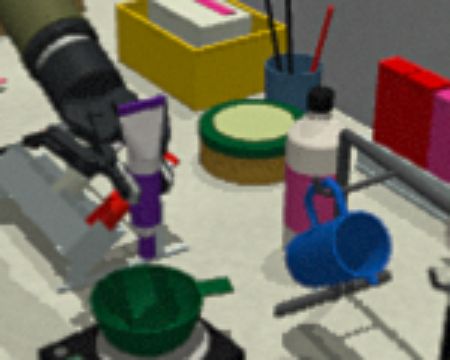

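The cap end at crop (147,257) hangs about 5 cm above the bowl's mouth, centred at (147,295), and touches nothing. The jug hangs at (335,240). I'm handing in.

```bash
python3 -c "
from plant import r
print(r.job_done())"
```

```text
the job is handed in; nothing more can be done
None
```

I handed the job in with the blue jug hanging by its handle on the free hook and the violet tube held upright, cap down, about 5 cm above the centre of the bowl; the verdict was not shown to me.

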